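# Tip the rubber mount over and push it home on the inspection plate

### The job

The square rubber mount is standing on its edge on the inspection plate. Tip it over by pushing so that it lies flat on the plate with its steel hub facing up, and push it along the plate until its edge is flush against the stop rail, between the rail's two cheeks. Only push it with the fingertips, never pick it up, and leave the plug gauge, sleeve and jar beside the plate alone.

Things in the scene. Friction and masses are not known exactly. Their poses are not given: they have to be found in the camera images.
- plate: Fixed aluminium plate, 320 mm (its x) by 230 mm (its y), 8 mm thick; origin at the centre of its underside, z up. Near its +x end a steel stop rail runs along y: face at x = +75 mm, 220 mm long, top 16 mm above the plate's top. At each rail end a cheek of the same height runs 40 mm back towards -x, inner faces at y = -95 and +95 mm. Its turn on the bench varies.
- stop (a point): Middle of the stop rail's face at its foot: x = +75 mm, y = 0 of the plate, on the plate's top surface; same axes as the plate.
- mount: Loose black rubber-covered square block 90 x 90 x 24 mm, 0.35 to 0.7 kg, with a steel hub (50 mm diameter, 14 mm tall) mid one big face. It starts standing on edge on the plate. Origin: middle of the standing edge's underside; z up at the start (90 mm), y across (90 mm), x through the thickness, away from the hub, within 20 degrees of the plate's +x. Lying hub up, its x points down.
- mount_center (a point): Centre of the mount's 90 x 90 x 24 mm block.
- mount_hub (a point): Centre of the hub's outer end face, 26 mm from the block's centre along the mount's -x. While the mount stands, the hub spans 20 to 70 mm of its 90 mm height; above it is a flat strip of the hub face.
- mount_foot (a point): Middle of the back face's lower edge (mount x = +12 mm, z = 0), over which the mount tips when pushed high on the hub side. It falls on by itself once tilted about 15 degrees and may slip up to 2 cm.
- mount_top (a point): Middle of the back face's upper edge: mount x = +12 mm, z = 90 mm. After tipping it is the leading lower edge that goes to the rail.
- plug: Steel plug gauge, stepped round, 40 mm diameter, 78 mm tall, standing beside the plate (bystander); origin at the centre of its underside.
- sleeve: Steel sleeve, 52 mm diameter, 40 mm tall, standing beside the plate (bystander); origin at the centre of its underside.
- jar: Closed grey jar with white cap, 54 mm diameter, 60 mm tall, beside the plate (bystander); origin at the centre of its underside.
Things that resemble listed ones, but are neither listed nor needed, are in the scene too. Of the things that look like the mount, the larger one is meant.

How it is judged:
On the way:
1. the mount lies flat on the plate, hub up (angle between mount's own x axis and vertical above 3.04 rad and height (world z) of mount_center below 0.026 m), for 0.1 s.
At the end, for the whole second after the job is handed in: The mount lies flat on the plate (within 0.1 rad), hub up, at rest, its leading edge within 4 mm of the stop rail and parallel to it within 0.06 rad, between the two cheeks; the bystanders have not been disturbed (angle between mount's own x axis and vertical above 3.04 rad and height (world z) of mount_center below 0.025 m and x of mount_top in the frame of stop above -0.004 m and angle between the z axis of mount and the x axis of plate, either way round below 0.06 rad and y of mount_center in the frame of stop between -0.053 and 0.053 m and linear speed of mount below 0.01 m/s); the robot touches nothing.
It fails at once if the mount is lifted off the plate or carried (its centre more than 70 mm, or its foot edge more than 25 mm, above the bench) (height (world z) of mount_center above 0.07 m or height (world z) of mount_foot above 0.025 m).
It fails at once if the plug gauge, sleeve or jar is moved more than 10 mm or tipped (distance of any of plug, sleeve, jar from where it was at the start of the episode above 0.01 m or angle between any of plug, sleeve, jar's own z axis and vertical above 0.3 rad).
It also fails if it takes over 45 s, if anything falls off the work surface, if the arm or the gripper's body presses on something with over 40 N, if the wrist force passes 120 N, or if a joint passes its speed limit or range.

### The arm

A 6-joint arm with a two-finger parallel gripper is mounted at the origin on the work surface. World frame = base frame: x ahead of the robot, y to its left, z up, the work surface at z = 0. Lengths are in m, angles in rad, forces in N, time in s.
With the tool pointing down it reaches from about 0.15 to 0.775 m from the base axis. Payload 6.1 kg.
Tool frame: the origin (TCP) lies on the centre line of the jaws, within the pads' length; the fingertips stand 25 mm ahead of it and the grasp point (between the pads) lies 6 mm ahead of it; y points along the fingers, z is the direction in which the jaws open and shut, and the axes are right-handed (so a half turn about y gives the same grasp; the last joint's range is limited). The gripper opens to 85 mm and grips with 20 to 120 N. Pads are 22 mm wide; open, the fingers measure 114 mm over their backs; the gripper's body (76 mm by 85 mm) begins 54 mm behind the grasp point. The pads swing forward as they close: fully open they stand 13 mm farther back than shut.
Start: joints at [1.132, 0.126, -0.04, 1.405, 0, 1.571], TCP at [0.223, 0.475, 0.256] pointing down, gripper open.
Joint ranges: [-2.72, 2.72], [-0.95, 1.95], [-1.27, 1.35], [-1.78, 2.02], [-1.46, 1.47], [-3.14, 3.14]. Speed limits (rad/s): [2.39, 2.39, 3.01, 3.14, 3.14, 3.14].

### API

Orientations are given as a 3x3 rotation matrix whose columns are the frame's x, y, z axes.
In Python, from rig import robot gives the robot as it stands.
- The arm moves only by the tool apply_moves, never from a script. Its argument "increments" is a list of rows, each a list of 2 entries, a list of its own where there are three numbers: the shift along the tool's x, y, z in m, then the turn, a rotation vector about the tool's x, y, z in degrees. A call has exactly 5 rows; each row is the pose to reach, as a shift and turn from the pose measured when the call began, along the tool's axes at that moment; what a row does not reach only later rows make up. A row lasts 1/8 s, in which the tool goes at most 62.5 mm and 10.7 degrees, less where a joint would pass 70% of its speed; a pose out of reach is approached as far as the arm can. A call with a gripper value outside its range is refused whole. "jaw" is the gripper command: -1 is fully open, 1 is shut, values between are in proportion, set as the call begins (left out, the last holds). The fingers move at their own pace and stop on an object; "newtons" is the grip in N (left out, the last holds). Time passes only in rows, so rows that repeat a pose let the fingers close, or fill a call up. It gives the time, the measured TCP pose, the force and the opening at its end, in the units of the state.
- robot.state(): the state, without advancing time (a new reading comes with each control period).
- robot.read_camera(name): name is "scene" or "side" or "wrist"; returns the picture (420x560x3 uint8, red, green, blue); there is no depth.
- robot.camera_params(name): a dict with "fov_y" (degrees; the focal length in pixels is half the picture's height over the tangent of half this angle, whatever the lens; pixels are square), "cx", "cy" (the principal point, pixels), "R" (3x3) and "t" (3): a world point X has camera coordinates R X + t; the wrist camera has in their place "mount" (4x4, takes a point from camera to tool coordinates, whose origin is the TCP and whose axes are the tool frame's). Camera axes: x right, y down, z forward; pixel columns grow to the right and rows downward; lengths in m; the calibration is good to about 2 mm. A picture is of the moment at which its call begins: read the wrist's pose just before it. camera_params takes no time and is no camera call.
- robot.job_done(): hands the job in, once; it reports no verdict.
Trained networks look in the newest picture that a camera, given by its name, has taken for a name from the list of things; names that differ only in an ending like _2 or _b are one class to them, and where a whole thing is asked for, a point or a joint stands for the part that bears it (a point fixed in the world has none). Each returns a list of dicts, best first, with "score" (0 to 1); they miss things now and then, are a little off and sometimes report something else, mostly with a low value. They report only what shows in the picture. A call takes as long as a camera call. They do not tell look-alikes from the thing itself.
- robot.masks_of(camera, name): "mask" (420x560 bool, what is visible of it) and "box" ([left, top, width, height] in pixels, round what is visible of it).
The state is a dict: "time_s": time; "joint_positions": joint angles; "qd": joint speeds; "tau": joint torques, N m; "position": TCP position; "tool_rot": TCP orientation; "ft_force": force on the tool from outside, world axes, zero at the start; "torque": the same for the moment, N m; "grip_width": finger opening in m.
Only numpy, scipy, OpenCV 4.12 (cv2) and the standard library are available. Lean on these libraries where they do the work, as an engineer would, in place of code of your own. Each camera call takes 0.05 s, during which the arm holds its last target.

## Working session

There is one attempt and no reset: what is moved stays moved. The work goes in short steps, Python scripts to look and compute and a tool call to move; the robot and the scene stay as the last step left them, time stands still between calls to the robot, and variables do not carry over. Pictures are saved under pics/ and viewed, and the job is handed in when it is done.

Besides the shell and the picture viewer there is one more tool, called as name([rows], argument=value, ...), one row to a line, values as JSON. apply_moves: Moves the arm, as the interface text tells. Its arguments: {"type":"object","properties":{"increments":{"type":"array"},"jaw":{"type":"number"},"newtons":{"type":"number"}},"required":["increments"]}

```bash
mkdir -p pics; ls; cat > h.py <<'E'
import numpy as np, cv2
from rig import robot
def save(cam,fn):
    im=robot.read_camera(cam); cv2.imwrite('pics/'+fn,im[:,:,::-1]); return im
def cam(name,st=None):
    p=robot.camera_params(name); f=210/np.tan(np.radians(p['fov_y'])/2)
    if 'mount' in p:
        st=st or robot.state(); T=np.eye(4); T[:3,:3]=st['tool_rot']; T[:3,3]=st['position']
        M=np.linalg.inv(T@np.array(p['mount'])); R,t=M[:3,:3],M[:3,3]
    else: R,t=np.array(p['R']),np.array(p['t'])
    return f,p['cx'],p['cy'],R,t
def proj(c,X):
    f,cx,cy,R,t=c; q=np.atleast_2d(X)@R.T+t
    return np.c_[f*q[:,0]/q[:,2]+cx,f*q[:,1]/q[:,2]+cy]
def ray(c,u,v,z):
    f,cx,cy,R,t=c; d=R.T@np.array([(u-cx)/f,(v-cy)/f,1]); o=-R.T@t
    return o+d*(z-o[2])/d[2]
E
python3 - <<'E'
from h import *
for c in ['scene','side','wrist']:
    save(c,c+'0.png')
    print(c,{k:np.round(v,3).tolist() for k,v in robot.camera_params(c).items() if not isinstance(v,str)})
s=robot.state();print({k:np.round(v,3).tolist() for k,v in s.items()})
E
```

```text
pics
scene {'fov_y': 45.633, 'cx': 276.855, 'cy': 217.576, 'R': [[-0.719, 0.695, 0.008], [0.573, 0.6, -0.558], [-0.393, -0.396, -0.83]], 't': [0.361, -0.322, 1.384]}
side {'fov_y': 44.912, 'cx': 277.284, 'cy': 208.049, 'R': [[0.69, -0.724, 0.011], [-0.374, -0.37, -0.85], [0.619, 0.583, -0.526]], 't': [-0.336, 0.323, 0.675]}
wrist {'fov_y': 71.224, 'cx': 276.502, 'cy': 207.474, 'mount': [[0.001, 0.965, 0.263, -0.066], [-0.001, -0.263, 0.965, -0.117], [1.0, -0.001, 0.001, -0.0], [0.0, 0.0, 0.0, 1.0]]}
{'time_s': 0.15, 'joint_positions': [1.132, 0.126, -0.04, 1.405, -0.0, 1.571], 'qd': [-0.0, -0.001, 0.003, 0.0, -0.0, 0.0], 'tau': [-0.0, -43.628, 35.315, 0.014, 0.0, 0.0], 'position': [0.223, 0.475, 0.256], 'tool_rot': [[0.905, -0.001, 0.425], [-0.425, -0.001, 0.905], [0.0, -1.0, -0.001]], 'ft_force': [-0.073, -1.428, -0.207], 'torque': [0.024, -0.04, 0.009], 'grip_width': 0.085}
```

View pics/scene0.png

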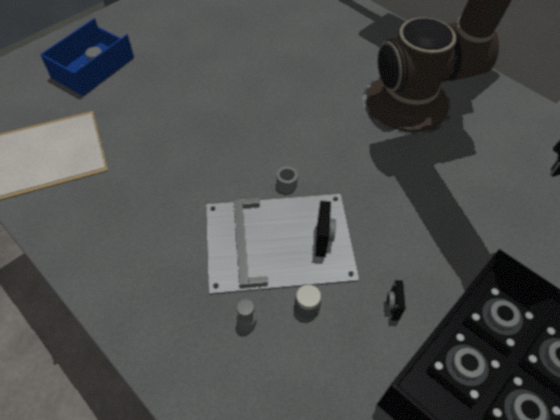

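View pics/side0.png

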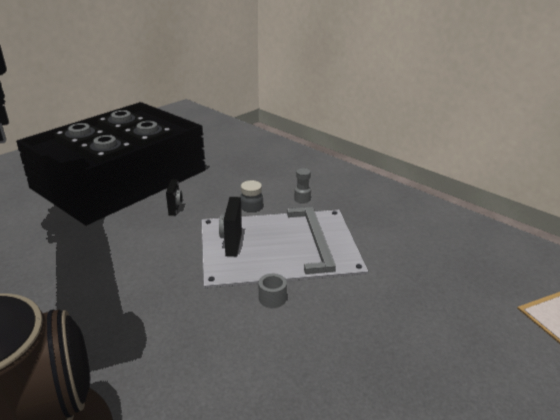

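View pics/wrist0.png

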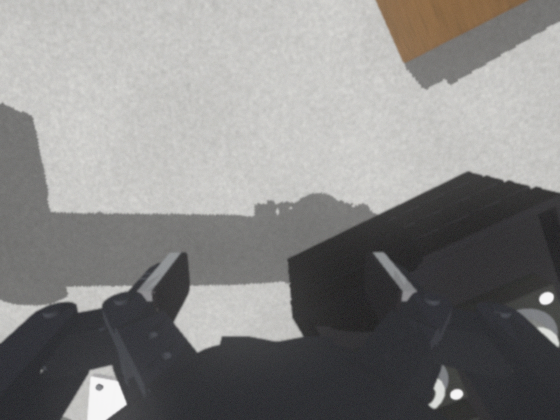

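The scene picture shows two look-alikes: the large black block on the plate at scene (323,228), and a small one off the plate at (398,300). The larger one, standing on the plate, fits the description. I'll confirm it in an enlarged crop and measure.

```bash
python3 - <<'E'
from h import *
from scipy.optimize import least_squares
S=cv2.imread('pics/scene0.png'); D=cv2.imread('pics/side0.png')
a=cv2.resize(S[180:340,190:430],(800,533),interpolation=cv2.INTER_CUBIC)
b=cv2.resize(D[160:310,150:390],(800,500),interpolation=cv2.INTER_CUBIC)
cv2.imwrite('pics/sc_crop.png',a);cv2.imwrite('pics/sd_crop.png',b)
for c in ['scene','side']:
  k=cam(c)
  for n in ['plate','mount','plug','sleeve','jar']:
    for r in robot.masks_of(c,n):
      m=r['mask'];ys,xs=np.nonzero(m)
      print(c,n,round(r['score'],2),r['box'],m.sum(), 'cent',xs.mean().round(1),ys.mean().round(1),ray(k,xs.mean(),ys.mean(),0.03).round(3))
      if n=='plate':
        h=cv2.boxPoints(cv2.minAreaRect(np.c_[xs,ys].astype(np.float32)))
        cnt=max(cv2.findContours(m.astype(np.uint8),0,2)[0],key=cv2.contourArea)
        ap=cv2.approxPolyDP(cv2.convexHull(cnt),5,True)[:,0]
        print(ap.tolist(),[ray(k,u,v,.008).round(3).tolist() for u,v in ap])
E
```

```text
scene plate 0.69 [203.5, 193.8, 158.3, 98.8] 12247 cent 274.6 244.7 [0.598 0.092 0.03 ]
[[340, 194], [357, 281], [208, 293], [207, 203]] [[0.378, 0.089, 0.008], [0.524, 0.269, 0.008], [0.771, 0.071, 0.008], [0.625, -0.11, 0.008]]
scene mount 0.76 [383.6, 280.1, 19.4, 41.7] 641 cent 395.6 300.0 [0.511 0.357 0.03 ]
scene mount 0.75 [315.1, 201.6, 17.6, 58.0] 807 cent 323.9 228.3 [0.489 0.137 0.03 ]
scene plug 0.69 [238.3, 300.0, 16.8, 30.0] 510 cent 245.1 314.7 [0.753 0.168 0.03 ]
scene sleeve 0.61 [279.8, 169.9, 19.0, 23.7] 476 cent 286.2 178.4 [ 0.451 -0.021  0.03 ]
scene jar 0.74 [295.7, 283.7, 27.0, 38.4] 768 cent 306.9 301.0 [0.643 0.233 0.03 ]
side plate 0.88 [198.5, 208.9, 170.5, 77.8] 9423 cent 282.3 248.8 [0.54  0.038 0.03 ]
[[367, 270], [205, 287], [203, 221], [297, 208], [338, 210]] [[0.627, -0.109, 0.008], [0.373, 0.079, 0.008], [0.514, 0.256, 0.008], [0.703, 0.143, 0.008], [0.764, 0.069, 0.008]]
side mount 0.89 [169.4, 180.2, 13.9, 36.0] 430 cent 173.6 196.8 [0.511 0.358 0.03 ]
side mount 0.72 [220.5, 198.7, 18.9, 59.2] 1009 cent 231.4 227.0 [0.521 0.168 0.03 ]
side sleeve 0.82 [257.8, 270.6, 31.0, 38.3] 830 cent 272.3 290.8 [ 0.435 -0.036  0.03 ]
side sleeve 0.17 [218.3, 198.4, 21.7, 58.8] 1025 cent 231.3 226.3 [0.522 0.17  0.03 ]
side jar 0.7 [240.0, 180.1, 22.6, 31.8] 631 cent 251.2 196.0 [0.641 0.232 0.03 ]
```

View pics/sc_crop.png

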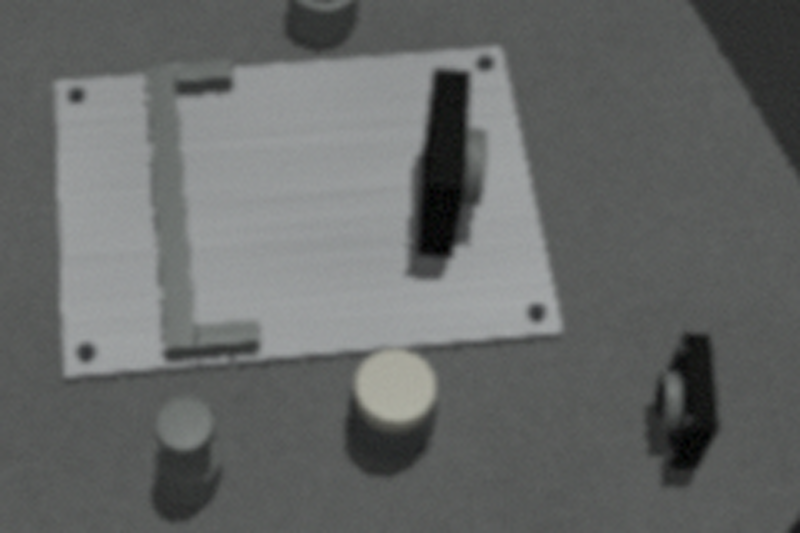

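View pics/sd_crop.png

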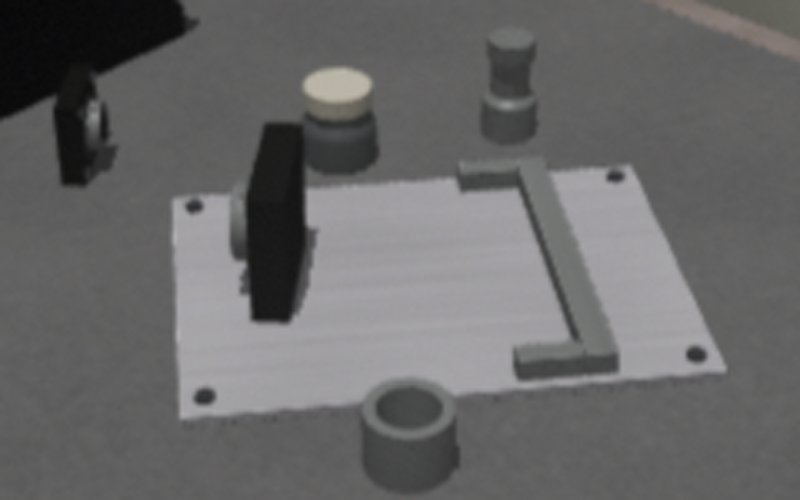

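The crops confirm it: the large block stands on the plate with its hub facing away from the rail, and the small one stands off the plate. Next I'll fit the poses of the plate and the mount.

```bash
cat >> h.py <<'E'
def box_pts(x,y,th,z0=.008):
    # standing mount: origin (x,y,z0), yaw th
    c,s=np.cos(th),np.sin(th)
    B=[(a,b,h) for a in(-.012,.012) for b in(-.045,.045) for h in(0,.09)]
    a=np.linspace(0,2*np.pi,24,endpoint=False)
    H=[(xx,.025*np.cos(t),.045+.025*np.sin(t)) for t in a for xx in(-.012,-.026)]
    f=lambda P:np.array([[x+c*p[0]-s*p[1],y+s*p[0]+c*p[1],z0+p[2]] for p in P])
    return f(B),f(H)
def sil(k,parts,up=4):
    m=np.zeros((420*up,560*up),np.uint8)
    for P in parts:
        q=proj(k,P); h=cv2.convexHull((((q+.5)*up)).astype(np.float32)).round().astype(np.int32)
        cv2.fillPoly(m,[h],1)
    return cv2.resize(m.astype(np.float32),(560,420),interpolation=cv2.INTER_AREA)
E
python3 - <<'E'
from h import *
from scipy.optimize import minimize,least_squares
ks=[cam('scene'),cam('side')]
pc=[np.array([[340,194],[357,281],[208,293],[207,203]])]
pc2=np.array([[205,287],[203,221],[338,210],[367,270]])
loc=np.array([[-.16,-.115],[-.16,.115],[.16,.115],[.16,-.115]])
obs=[pc[0],pc2[[0,1,2,3]]]
def W(p,L): c,s=np.cos(p[2]),np.sin(p[2]); return np.c_[p[0]+c*L[:,0]-s*L[:,1],p[1]+s*L[:,0]+c*L[:,1],np.full(len(L),.008)]
r=least_squares(lambda p:np.r_[(proj(ks[0],W(p,loc))-obs[0]).ravel(),(proj(ks[1],W(p,loc))-obs[1]).ravel()],[.57,.08,-.66],loss='soft_l1')
print('plate',r.x, r.fun.round(1)); pl=r.x
ms=[]
for c in ['scene','side']:
    im=cv2.imread(f'pics/{c}0.png').max(2)
    R=robot.masks_of(c,'mount')
    R=[q for q in R if (abs(q['box'][0]-(315 if c=='scene' else 220))<8)][0]
    b=[int(v) for v in R['box']]
    m=np.zeros((420,560),np.uint8); l,t,w,h=b
    roi=im[t-4:t+h+4,l-4:l+w+4]; m[t-4:t+h+4,l-4:l+w+4]=roi<45
    print(c,m.sum(),R['mask'].sum()); ms.append((m,R['mask']))
    cv2.imwrite(f'pics/m_{c}.png',np.hstack([cv2.resize((m*255)[t-10:t+h+10,l-15:l+w+15],None,fx=5,fy=5),cv2.resize(R['mask'].astype(np.uint8)[t-10:t+h+10,l-15:l+w+15]*255,None,fx=5,fy=5)]))
for name,hub,j in [('block/dark',0,0),('all/mask',1,1),('block/mask',0,1)]:
    def cost(p,w=(0,1)):
        B,H=box_pts(*p); e=0
        for i in w:
            e+=np.abs(sil(ks[i],[B,H] if hub else [B])-ms[i][j]).sum()
        return e
    best=None
    for th in (-.9,-.66,-.45):
        q=minimize(cost,[.49,.14,th],method='Nelder-Mead',options=dict(initial_simplex=np.array([.49,.14,th])+np.array([[0,0,0],[.02,0,0],[0,.02,0],[0,0,.15]]),xatol=1e-4,fatol=.1))
        if best is None or q.fun<best.fun: best=q
    c,s=np.cos(pl[2]),np.sin(pl[2]); d=best.x[:2]-pl[:2]
    print(name,best.x.round(4),best.fun.round(0),[round(cost(best.x,(i,))) for i in (0,1)],'plate frame',[c*d[0]+s*d[1],-s*d[0]+c*d[1],np.degrees(best.x[2]-pl[2])])
E
```

```text
plate [ 0.57404718  0.07885437 -0.67087955] [ 0.1 -0.4  1.2 -1.3 -0.2 -0.5 -1.2  0.6 -1.6 -3.3 -1.2 -3.2  1.8 -1.2
  1.1  0.3]
scene 592 807
side 872 1009
block/dark [ 0.5049  0.1444 -0.8647] 242.0 [141, 101] plate frame [np.float64(-0.0949092895807977), np.float64(0.008362451723956957), np.float64(-11.103358224194753)]
all/mask [ 0.5037  0.1431 -0.8596] 154.0 [76, 79] plate frame [np.float64(-0.09503682690407958), np.float64(0.006655564015724716), np.float64(-10.812981878875908)]
block/mask [ 0.5027  0.1434 -0.8572] 322.0 [174, 148] plate frame [np.float64(-0.09599894264949932), np.float64(0.0062601580891751135), np.float64(-10.672785024197678)]
```

The fit is consistent. The plate sits at (0.574, 0.079) with a yaw of -38.4°. The mount is at plate (-95, +7) mm, turned -11°. I'll go behind the hub, fingers spread to straddle it.

```bash
cat >> h.py <<'E'
PL=np.array([.574,.0789,-.671]); MT=np.array([.5037,.1431,-.8596])
def plan(x,y,z,yaw):
    """shift/turn in tool axes to bring TCP to x,y,z with tool x at world yaw, pointing down"""
    from scipy.spatial.transform import Rotation as Ro
    s=robot.state();R=np.array(s['tool_rot']);p=np.array(s['position'])
    c,sn=np.cos(yaw),np.sin(yaw)
    G=np.array([[c,0,-sn],[sn,0,c],[0,-1,0]])
    print('t',round(s['time_s'],2),'pos',p.round(4),'w',round(s['grip_width'],4),'F',np.round(s['ft_force'],1),'shift',(R.T@(np.array([x,y,z])-p)).round(4),'turn',Ro.from_matrix(R.T@G).as_rotvec(degrees=True).round(2))
def inframe(F,a,b):
    c,s=np.cos(F[2]),np.sin(F[2]); return F[0]+c*a-s*b,F[1]+s*a+c*b
def toframe(F,x,y):
    c,s=np.cos(F[2]),np.sin(F[2]); d=x-F[0],y-F[1]; return c*d[0]+s*d[1],-s*d[0]+c*d[1]
E
python3 - <<'E'
from h import *
plan(*inframe(MT,-.06,0),.2,MT[2])
E
```

```text
t 0.75 pos [0.223  0.4753 0.2563] w 0.0854 F [ 0.1 -1.   0. ] shift [ 0.3404  0.0563 -0.157 ] turn [-0.   24.11 -0.  ]
```

apply_moves([
  [[0.04, 0.0, -0.018], [0, 4, 0]],
  [[0.085, 0.0, -0.039], [0, 8, 0]],
  [[0.13, 0.0, -0.06], [0, 12, 0]],
  [[0.175, 0.01, -0.081], [0, 16, 0]],
  [[0.22, 0.02, -0.1], [0, 20, 0]],
], jaw=-0.4)

```text
time_s: 1.38
position: [0.3806, 0.29, 0.2364]
tool_rot: [[0.704, 0.001, 0.71], [-0.71, 0.001, 0.704], [0.0, -1.0, 0.001]]
ft_force: [-0.0, 0.0, -0.0]
grip_width: 0.0599
```

```bash
python3 - <<'E'
from h import *
plan(*inframe(MT,-.06,0),.2,MT[2])
E
```

```text
t 1.38 pos [0.3806 0.29   0.2364] w 0.0599 F [-0.  0. -0.] shift [ 0.1311  0.0364 -0.0118] turn [-0.06  3.99  0.  ]
```

apply_moves([
  [[0.035, 0.01, -0.003], [0, 1, 0]],
  [[0.07, 0.02, -0.006], [0, 2, 0]],
  [[0.105, 0.03, -0.01], [0, 3, 0]],
  [[0.131, 0.036, -0.012], [0, 4, 0]],
  [[0.131, 0.036, -0.012], [0, 4, 0]],
])

```text
time_s: 2.0
position: [0.4648, 0.1873, 0.1998]
tool_rot: [[0.651, -0.0, 0.759], [-0.759, 0.0, 0.651], [-0.0, -1.0, 0.0]]
ft_force: [0.0, -0.1, -0.2]
grip_width: 0.0596
```

```bash
python3 - <<'E'
from h import *
plan(*inframe(MT,-.06,0),.095,MT[2])
save('wrist','w1.png');save('side','s1.png')
E
```

```text
t 2.0 pos [0.4648 0.1873 0.1998] w 0.0596 F [ 0.  -0.1 -0.2] shift [-0.0011  0.1048  0.0006] turn [-0.   -0.17 -0.01]
```

View pics/w1.png

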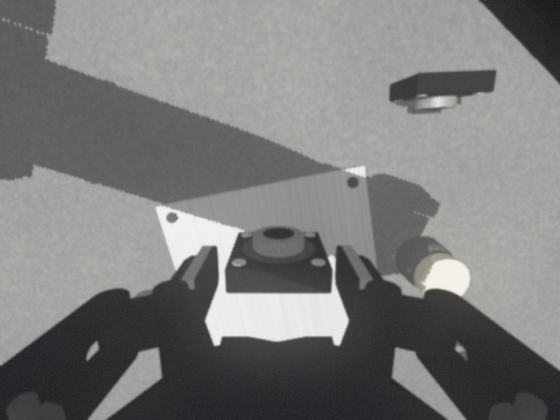

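View pics/s1.png

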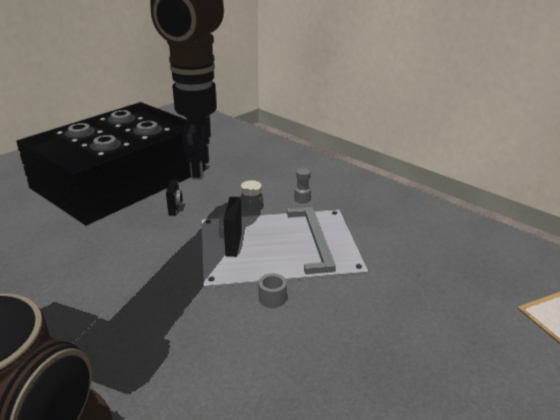

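In the wrist view the mount's top edge runs level from (228,292) to (332,292), centred between the fingers. So the tool is aligned with it. I'll descend behind it.

apply_moves([
  [[0, 0.025, 0], [0, 0, 0]],
  [[0, 0.05, 0], [0, 0, 0]],
  [[0, 0.075, 0], [0, 0, 0]],
  [[0, 0.105, 0], [0, 0, 0]],
  [[0, 0.105, 0], [0, 0, 0]],
])

```text
time_s: 2.72
position: [0.4623, 0.1889, 0.094]
tool_rot: [[0.653, -0.003, 0.757], [-0.757, -0.0, 0.653], [-0.002, -1.0, -0.003]]
ft_force: [-0.5, 0.6, -0.0]
grip_width: 0.0599
```

```bash
python3 - <<'E'
from h import *
plan(*inframe(MT,-.023,0),.095,MT[2])
im=save('side','s2.png');cv2.imwrite('pics/s2c.png',cv2.resize(im[140:300,140:380,::-1],(800,533),interpolation=cv2.INTER_CUBIC))
E
```

```text
t 2.73 pos [0.4623 0.1889 0.094 ] w 0.0599 F [-0.5  0.6 -0. ] shift [ 0.0388 -0.0011  0.0014] turn [ 0.15  0.06 -0.1 ]
```

View pics/s2c.png

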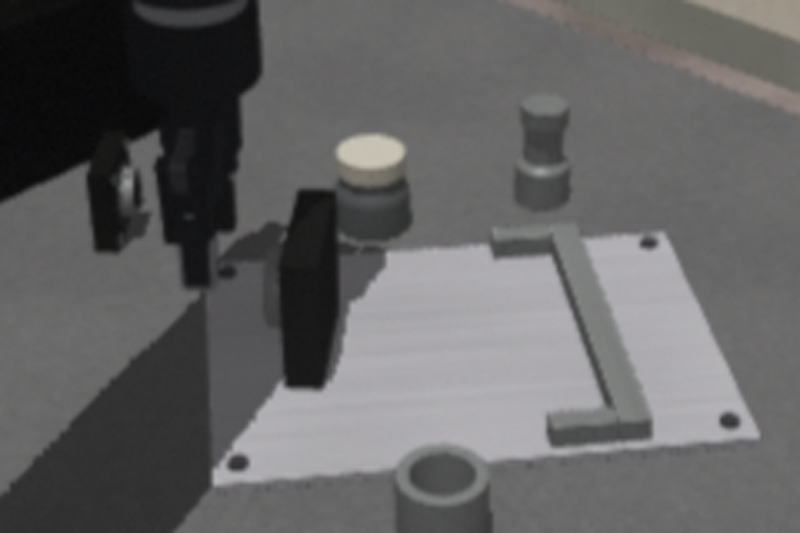

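apply_moves([
  [[0.012, 0, 0], [0, 0, 0]],
  [[0.022, 0, 0], [0, 0, 0]],
  [[0.03, 0, 0.001], [0, 0, 0]],
  [[0.036, 0, 0.001], [0, 0, 0]],
  [[0.042, 0, 0.001], [0, 0, 0]],
])

```text
time_s: 3.4
position: [0.4917, 0.1578, 0.0955]
tool_rot: [[0.653, -0.001, 0.757], [-0.757, 0.001, 0.653], [-0.002, -1.0, -0.0]]
ft_force: [-1.1, 0.7, 0.4]
grip_width: 0.0598
```

```bash
python3 - <<'E'
from h import *
k=cam('side')
for x in (0,.011,-.011):
  for z in (.06,.065,.07,.075,.08,.085):
    P=np.array([.4623,.1889,0])+x*np.array([.653,-.757,0])-.037*np.array([.757,.653,0]);P[2]=z
    print(x,z,proj(k,P).round(1)[0],end=' ')
print()
plan(*inframe(MT,-.023,0),.095,MT[2])
im=save('side','s3.png');cv2.imwrite('pics/s3c.png',cv2.resize(im[140:300,140:380,::-1],(800,533),interpolation=cv2.INTER_CUBIC))
E
```

```text
0 0.06 [199.5 232.4] 0 0.065 [199.3 230.4] 0 0.07 [199.1 228.3] 0 0.075 [198.9 226.2] 0 0.08 [198.7 224. ] 0 0.085 [198.6 221.9] 0.011 0.06 [205.  232.6] 0.011 0.065 [204.8 230.6] 0.011 0.07 [204.6 228.5] 0.011 0.075 [204.5 226.4] 0.011 0.08 [204.3 224.2] 0.011 0.085 [204.1 222.1] -0.011 0.06 [194.  232.2] -0.011 0.065 [193.8 230.1] -0.011 0.07 [193.6 228.1] -0.011 0.075 [193.4 225.9] -0.011 0.08 [193.2 223.8] -0.011 0.085 [193.  221.7] 
t 3.4 pos [0.4917 0.1578 0.0955] w 0.0598 F [-1.1  0.7  0.4] shift [-0.004   0.0005 -0.0005] turn [ 0.01  0.03 -0.09]
```

View pics/s3c.png

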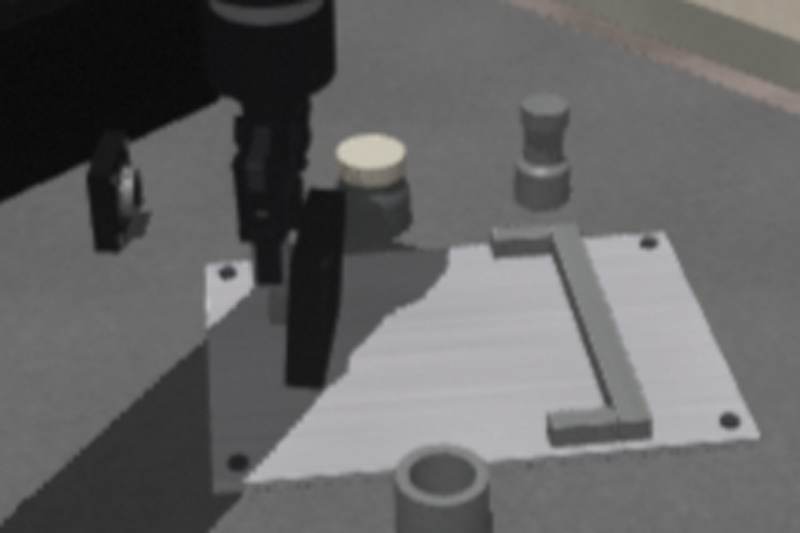

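The fingertips sit about 19 mm below the TCP at this opening, and the mount has started to tilt. I'll keep pushing slowly.

apply_moves([
  [[0.004, 0, 0], [0, 0, 0]],
  [[0.008, 0, 0], [0, 0, 0]],
  [[0.012, 0, 0], [0, 0, 0]],
  [[0.016, 0, 0], [0, 0, 0]],
  [[0.02, 0, 0], [0, 0, 0]],
])

```text
time_s: 4.08
position: [0.5054, 0.142, 0.0954]
tool_rot: [[0.653, -0.001, 0.757], [-0.757, 0.0, 0.653], [-0.001, -1.0, -0.0]]
ft_force: [-0.0, -0.5, 0.2]
grip_width: 0.0598
```

```bash
python3 - <<'E'
from h import *
plan(*inframe(MT,-.06,0),.095,MT[2])
im=save('side','s4.png');cv2.imwrite('pics/s4c.png',cv2.resize(im[140:300,140:380,::-1],(800,533),interpolation=cv2.INTER_CUBIC))
E
```

```text
t 4.08 pos [0.5054 0.142  0.0954] w 0.0598 F [-0.  -0.5  0.2] shift [-0.0619  0.0005 -0.0005] turn [ 0.02  0.01 -0.03]
```

View pics/s4c.png

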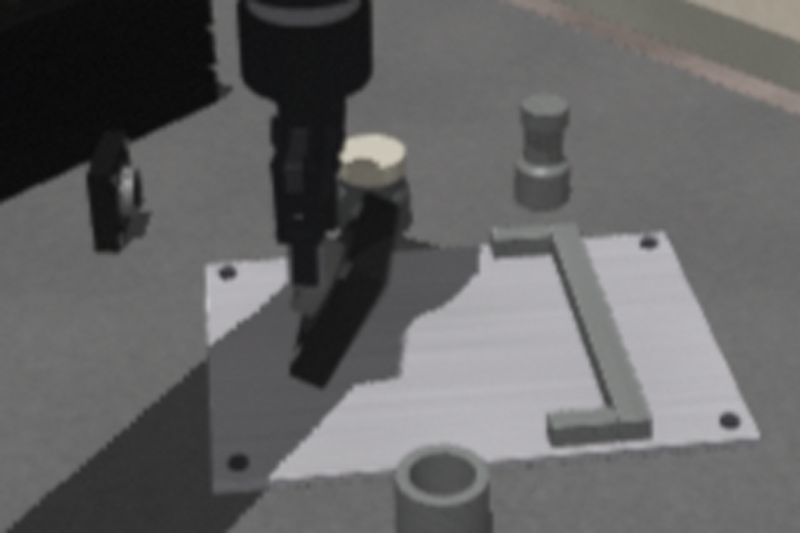

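It's falling on its own now, so I'll retreat.

apply_moves([
  [[0, 0, 0], [0, 0, 0]],
  [[-0.01, 0, 0], [0, 0, 0]],
  [[-0.03, 0, 0], [0, 0, 0]],
  [[-0.045, 0, 0], [0, 0, 0]],
  [[-0.06, 0, 0], [0, 0, 0]],
])

```text
time_s: 4.75
position: [0.4654, 0.1883, 0.0955]
tool_rot: [[0.653, -0.0, 0.757], [-0.757, 0.0, 0.653], [-0.0, -1.0, -0.0]]
ft_force: [-0.3, 0.2, 0.9]
grip_width: 0.0598
```

```bash
python3 - <<'E'
from h import *
st=robot.state()
plan(*inframe(MT,-.06,0),.095,MT[2])
for c in ('scene','side','wrist'):
    save(c,c+'5.png')
    for r in robot.masks_of(c,'mount'): print(c,round(r['score'],2),r['box'],r['mask'].sum())
im=cv2.imread('pics/scene5.png');cv2.imwrite('pics/sc5c.png',cv2.resize(im[180:340,190:430],(800,533),interpolation=cv2.INTER_CUBIC))
E
```

```text
t 4.75 pos [0.4654 0.1883 0.0955] w 0.0598 F [-0.3  0.2  0.9] shift [-0.0008  0.0005 -0.0005] turn [ 0.01  0.05 -0.02]
scene 0.77 [273.1, 213.2, 43.2, 45.2] 1604
scene 0.64 [294.5, 286.1, 28.3, 33.9] 739
scene 0.63 [383.9, 279.2, 17.5, 42.1] 582
side 0.88 [167.7, 183.5, 16.4, 30.7] 408
side 0.84 [236.8, 224.7, 48.0, 35.4] 1567
wrist 0.87 [445.0, 30.5, 115.0, 69.4] 6230
wrist 0.75 [214.0, 306.5, 122.9, 35.0] 3777
```

View pics/sc5c.png

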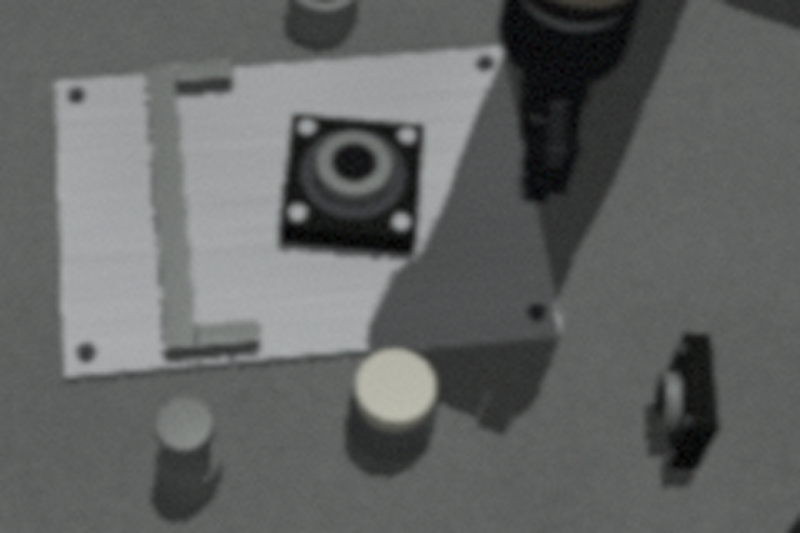

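View pics/side5.png

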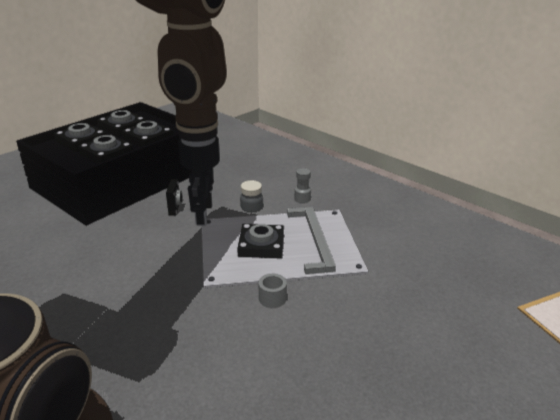

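View pics/wrist5.png

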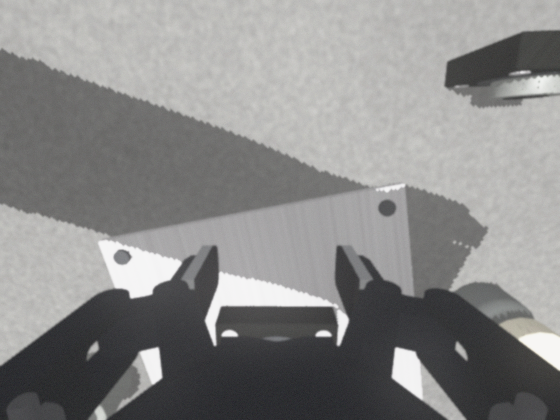

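The mount lies flat with its hub up, in the scene crop at about (350,180). Now I'll fit its flat pose.

```bash
cat >> h.py <<'E'
def flat_pts(x,y,th):
    c,s=np.cos(th),np.sin(th)
    B=[(a,b,h) for a in(-.045,.045) for b in(-.045,.045) for h in(.008,.032)]
    H=[(.025*np.cos(t),.025*np.sin(t),z) for t in np.linspace(0,2*np.pi,24,endpoint=False) for z in(.032,.046)]
    f=lambda P:np.array([[x+c*p[0]-s*p[1],y+s*p[0]+c*p[1],p[2]] for p in P])
    return f(B),f(H)
def fitflat(cams,x0,tol=.05):
    from scipy.optimize import minimize
    ms=[]
    for c in cams:
        k=cam(c); e=proj(k,[x0[0],x0[1],.02])[0]
        R=[r for r in robot.masks_of(c,'mount') if abs(r['box'][0]+r['box'][2]/2-e[0])+abs(r['box'][1]+r['box'][3]/2-e[1])<30]
        if R: ms.append((c,k,R[0]['mask'].astype(float)))
    def cost(p,ms=ms):
        B,H=flat_pts(*p); return sum(np.abs(sil(k,[B,H])-m).sum() for _,k,m in ms)
    for sub in [ms]+[[m] for m in ms]:
        q=min((minimize(cost,x0,args=(sub,),method='Nelder-Mead',options=dict(initial_simplex=np.array([x0[0],x0[1],x0[2]+d])+np.array([[0,0,0],[.015,0,0],[0,.015,0],[0,0,.12]]),xatol=1e-4,fatol=.1)) for d in(-.1,0.,.1)),key=lambda q:q.fun)
        a=toframe(PL,*q.x[:2]); print([m[0] for m in sub],q.x.round(4),'cost',round(q.fun),'px',[m[2].sum() for m in sub],'plate',np.round(a,4),'deg',np.degrees(q.x[2]-PL[2]).round(2))
E
python3 - <<'E'
from h import *
for c in('scene','side'): robot.read_camera(c)
fitflat(['scene','side'],[*inframe(MT,.057,0),MT[2]])
E
```

```text
['scene', 'side'] [ 0.5419  0.0989 -0.8689] cost 143 px [np.float64(1589.0), np.float64(1502.0)] plate [-0.0375 -0.0043] deg -11.34
['scene'] [ 0.5426  0.0993 -0.8694] cost 64 px [np.float64(1589.0)] plate [-0.0372 -0.0036] deg -11.37
['side'] [ 0.5411  0.0986 -0.8592] cost 66 px [np.float64(1502.0)] plate [-0.038 -0.005] deg -10.78
```

```bash
python3 - <<'E'
from h import *
print(toframe(PL,.4654,.1883))
plan(*inframe(PL,-.13,-.002),.037,PL[2])
E
```

```text
(np.float64(-0.15307713437601964), np.float64(0.01815794402530263))
t 5.25 pos [0.4668 0.1869 0.0954] w 0.0594 F [0.1 0.  0.6] shift [ 0.0245  0.0584 -0.0156] turn [  0.02 -10.85  -0.02]
```

apply_moves([
  [[0.006, 0, -0.005], [0, -4, 0]],
  [[0.012, 0.01, -0.01], [0, -8, 0]],
  [[0.02, 0.03, -0.0156], [0, -10.8, 0]],
  [[0.0245, 0.05, -0.0156], [0, -10.8, 0]],
  [[0.0245, 0.058, -0.0156], [0, -10.8, 0]],
])

```text
time_s: 5.88
position: [0.4705, 0.1575, 0.0363]
tool_rot: [[0.782, -0.002, 0.623], [-0.623, -0.001, 0.782], [-0.001, -1.0, -0.002]]
ft_force: [-0.8, 0.5, -0.2]
grip_width: 0.0598
```

```bash
python3 - <<'E'
from h import *
plan(*inframe(PL,-.13,-.002),.037,PL[2])
im=save('side','s6.png');cv2.imwrite('pics/s6c.png',cv2.resize(im[140:300,140:380,::-1],(800,533),interpolation=cv2.INTER_CUBIC))
plan(*inframe(PL,-.1,-.002),.037,PL[2])
E
```

```text
t 5.88 pos [0.4705 0.1575 0.0363] w 0.0598 F [-0.8  0.5 -0.2] shift [-0.     -0.0007  0.0008] turn [ 0.1  -0.11 -0.07]
t 5.92 pos [0.4702 0.1576 0.0359] w 0.0602 F [ 0.3  0.2 -0.8] shift [ 0.0302 -0.0012  0.0009] turn [ 0.12 -0.09 -0.09]
```

View pics/s6c.png

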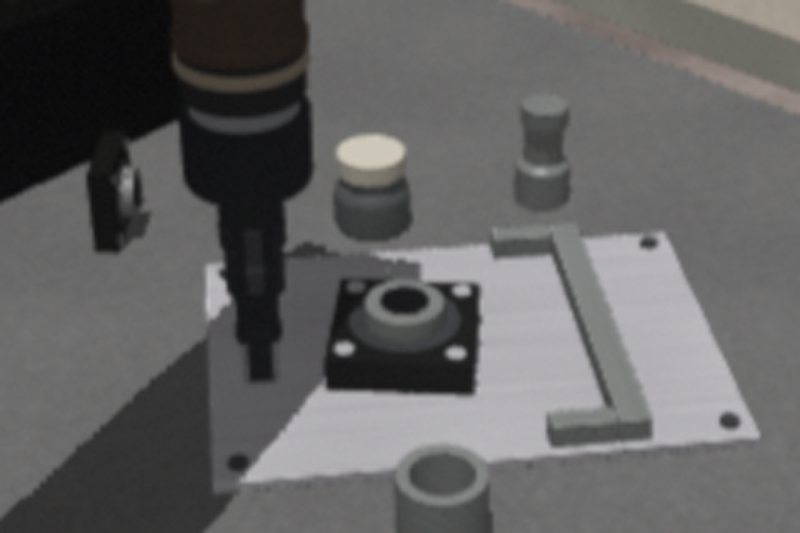

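apply_moves([
  [[0.012, -0.001, 0], [0, 0, 0]],
  [[0.023, -0.001, 0], [0, 0, 0]],
  [[0.033, -0.001, 0], [0, 0, 0]],
  [[0.042, -0.001, 0], [0, 0, 0]],
  [[0.051, -0.001, 0], [0, 0, 0]],
])

```text
time_s: 6.55
position: [0.5089, 0.1255, 0.0369]
tool_rot: [[0.782, -0.006, 0.623], [-0.623, 0.0, 0.782], [-0.005, -1.0, -0.004]]
ft_force: [-5.2, 5.6, 2.1]
grip_width: 0.0598
```

```bash
python3 - <<'E'
from h import *
im=save('scene','c7.png');cv2.imwrite('pics/c7c.png',cv2.resize(im[180:340,190:430,::-1],(800,533),interpolation=cv2.INTER_CUBIC))
s=robot.state();print(toframe(PL,*s['position'][:2]))
plan(*inframe(PL,-.03,-.002),.036,PL[2])
robot.read_camera('side')
fitflat(['scene','side'],[*inframe(PL,-.02,0),PL[2]])
E
```

```text
(np.float64(-0.07862610986167921), np.float64(-0.003526965541789065))
t 6.6 pos [0.5102 0.125  0.0369] w 0.0595 F [-3.  -0.3 -0.6] shift [0.0486 0.0008 0.0016] turn [ 0.17 -0.13 -0.17]
['scene', 'side'] [ 0.5595  0.0932 -0.6826] cost 267 px [np.float64(1569.0), np.float64(1385.0)] plate [-0.0202  0.0022] deg -0.66
['scene'] [ 0.5587  0.0948 -0.7085] cost 94 px [np.float64(1569.0)] plate [-0.0219  0.0029] deg -2.15
['side'] [ 0.5603  0.0904 -0.7388] cost 138 px [np.float64(1385.0)] plate [-0.0179  0.0005] deg -3.88
```

View pics/c7c.png

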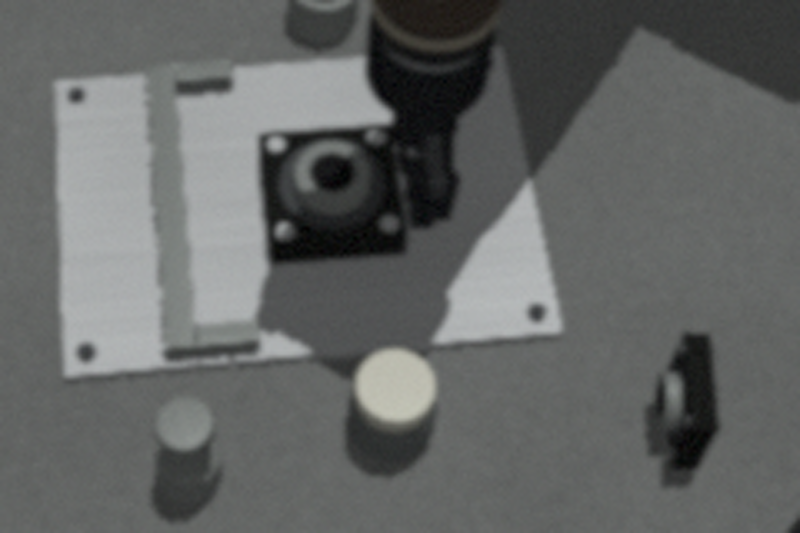

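The mount is turning square as planned. Keep pushing, stopping about 6 mm short of the rail.

apply_moves([
  [[0.01, 0, 0], [0, 0, 0]],
  [[0.02, 0, 0], [0, 0, 0]],
  [[0.03, 0.001, 0], [0, 0, 0]],
  [[0.038, 0.001, 0], [0, 0, 0]],
  [[0.046, 0.001, 0], [0, 0, 0]],
])

```text
time_s: 7.38
position: [0.5461, 0.0979, 0.0364]
tool_rot: [[0.783, -0.003, 0.623], [-0.623, 0.002, 0.783], [-0.004, -1.0, -0.0]]
ft_force: [-6.9, 6.0, 5.9]
grip_width: 0.0598
```

```bash
python3 - <<'E'
from h import *
im=save('scene','c8.png');cv2.imwrite('pics/c8c.png',cv2.resize(im[180:340,190:430,::-1],(800,533),interpolation=cv2.INTER_CUBIC))
s=robot.state();print(toframe(PL,*s['position'][:2]))
plan(*inframe(PL,-.026,-.002),.036,PL[2])
E
```

```text
(np.float64(-0.03241638337720576), np.float64(-0.0024402551559142057))
t 7.42 pos [0.5471 0.0971 0.0364] w 0.0597 F [-3.8  3.7  3.7] shift [0.0064 0.0004 0.0005] turn [ 0.03 -0.09 -0.12]
```

View pics/c8c.png

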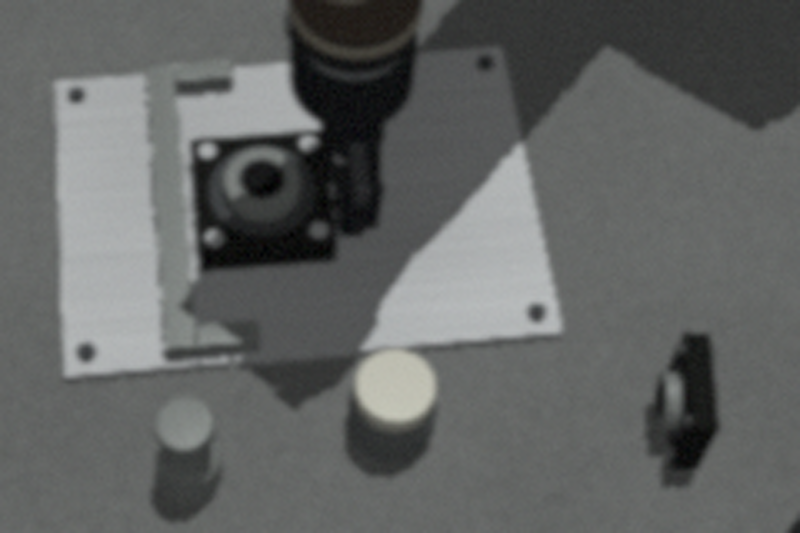

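A gap of a few millimetres is left, and the mount is parallel to the rail. Now the slow final push, watching the force.

apply_moves([
  [[0.002, 0, 0], [0, 0, 0]],
  [[0.003, 0, 0], [0, 0, 0]],
  [[0.004, 0, 0], [0, 0, 0]],
  [[0.005, 0, 0], [0, 0, 0]],
  [[0.006, 0, 0], [0, 0, 0]],
])

```text
time_s: 8.05
position: [0.5504, 0.0947, 0.0364]
tool_rot: [[0.783, -0.005, 0.622], [-0.622, 0.004, 0.783], [-0.006, -1.0, 0.0]]
ft_force: [-9.5, 7.2, 5.7]
grip_width: 0.06
```

```bash
python3 - <<'E'
from h import *
s=robot.state();print(toframe(PL,*s['position'][:2]),s['ft_force'])
E
```

```text
(np.float64(-0.028320126625215346), np.float64(-0.002358564775523146)) [-9.5259498   7.24952813  5.69120649]
```

apply_moves([
  [[0.003, 0, 0], [0, 0, 0]],
  [[0.004, 0, 0], [0, 0, 0]],
  [[0.005, 0, 0], [0, 0, 0]],
  [[0.006, 0, 0], [0, 0, 0]],
  [[0.007, 0, 0], [0, 0, 0]],
])

```text
time_s: 8.68
position: [0.5505, 0.0942, 0.0365]
tool_rot: [[0.785, -0.015, 0.62], [-0.62, 0.013, 0.785], [-0.02, -1.0, 0.001]]
ft_force: [-23.2, 17.7, 17.6]
grip_width: 0.0597
```

```bash
python3 - <<'E'
from h import *
s=robot.state();print(toframe(PL,*s['position'][:2]),s['ft_force'])
im=save('scene','c9.png');cv2.imwrite('pics/c9c.png',cv2.resize(im[190:280,220:340,::-1],(800,600),interpolation=cv2.INTER_CUBIC))
im=save('side','s9.png');cv2.imwrite('pics/s9c.png',cv2.resize(im[190:290,220:360,::-1],(800,571),interpolation=cv2.INTER_CUBIC))
E
```

```text
(np.float64(-0.02785669152724296), np.float64(-0.0026339876136699473)) [-23.17970771  17.69274077  17.6000711 ]
```

View pics/c9c.png

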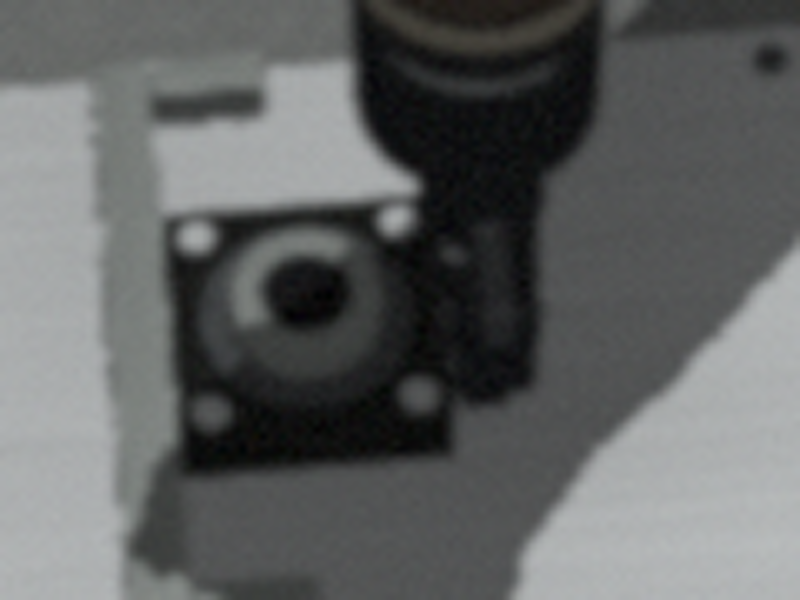

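View pics/s9c.png

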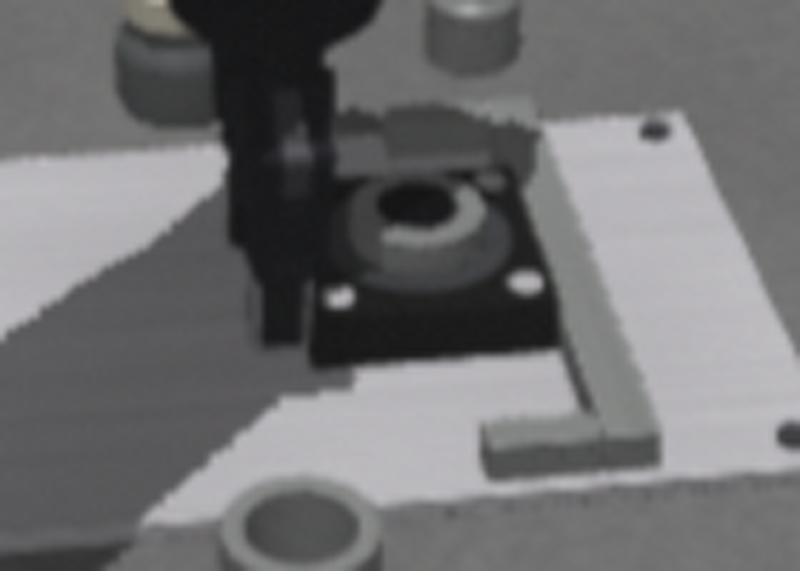

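The arm stopped at plate x = -28 mm and the force jumped to about 29 N horizontally. The mount is against the rail and looks flush in both pictures. I'll back straight off.

apply_moves([
  [[-0.004, 0, 0], [0, 0, 0]],
  [[-0.012, 0, 0], [0, 0, 0]],
  [[-0.025, 0, 0], [0, 0, 0]],
  [[-0.04, 0, 0], [0, 0, 0]],
  [[-0.05, -0.005, 0], [0, 0, 0]],
])

```text
time_s: 9.4
position: [0.5102, 0.1256, 0.0423]
tool_rot: [[0.785, -0.015, 0.619], [-0.619, 0.013, 0.785], [-0.02, -1.0, 0.0]]
ft_force: [-0.4, 0.2, 0.2]
grip_width: 0.0598
```

apply_moves([
  [[-0.01, -0.03, 0], [0, 0, 0]],
  [[-0.03, -0.06, 0], [0, 0, 0]],
  [[-0.06, -0.09, 0], [0, 0, 0]],
  [[-0.09, -0.12, 0], [0, 0, 0]],
  [[-0.12, -0.14, 0], [0, 0, 0]],
])

```text
time_s: 10.02
position: [0.4175, 0.1989, 0.1866]
tool_rot: [[0.785, -0.013, 0.619], [-0.619, 0.013, 0.785], [-0.019, -1.0, 0.002]]
ft_force: [0.1, -0.0, 0.0]
grip_width: 0.0596
```

```bash
python3 - <<'E'
from h import *
for c,b in(('scene',(190,280,220,340)),('side',(190,290,220,360))):
    im=save(c,c+'10.png');cv2.imwrite(f'pics/{c}10c.png',cv2.resize(im[b[0]:b[1],b[2]:b[3],::-1],(800,580),interpolation=cv2.INTER_CUBIC))
fitflat(['scene','side'],[*inframe(PL,.028,0),PL[2]])
for c in('scene','side'):
  k=cam(c)
  for n in('plug','sleeve','jar'):
    for r in robot.masks_of(c,n)[:1]: print(c,n,r['box'])
s=robot.state();print(s['time_s'],s['position'],s['ft_force'])
E
```

```text
['scene', 'side'] [ 0.5994  0.063  -0.6898] cost 234 px [np.float64(1549.0), np.float64(1427.0)] plate [0.0298 0.0033] deg -1.08
['scene'] [ 0.6003  0.0629 -0.6734] cost 126 px [np.float64(1549.0)] plate [0.0305 0.0038] deg -0.14
['side'] [ 0.5987  0.0638 -0.711 ] cost 91 px [np.float64(1427.0)] plate [0.0287 0.0035] deg -2.29
scene plug [234.6, 299.4, 22.3, 30.1]
scene sleeve [279.0, 166.3, 17.7, 25.9]
scene jar [296.6, 286.0, 27.8, 34.7]
side plug [297.1, 166.2, 11.8, 38.7]
side sleeve [257.7, 271.4, 31.5, 39.7]
side jar [239.6, 181.0, 22.2, 33.9]
10.525 [0.41826151 0.1976031  0.18385917] [ 0.42054411 -0.14209595 -1.23393681]
```

View pics/scene10c.png

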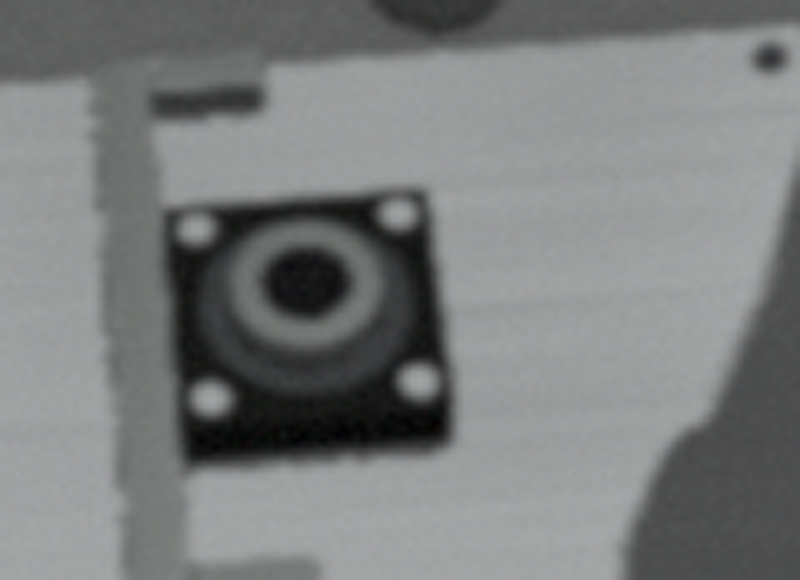

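View pics/side10c.png

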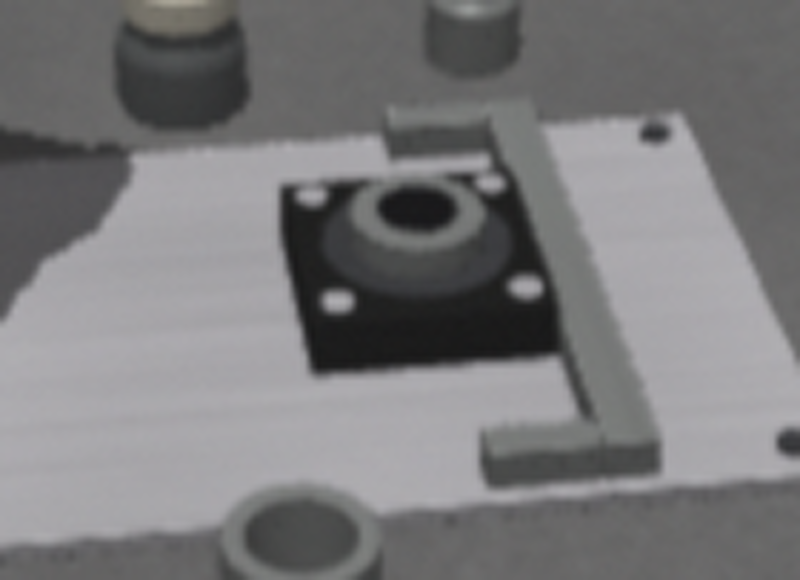

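The pictures and the stall say it's flush, but scene pixels are about 2 mm each. I'll check the gap with the wrist camera from above.

```bash
python3 - <<'E'
from h import *
plan(*inframe(PL,.14,0),.2,PL[2])
E
```

```text
t 10.53 pos [0.4183 0.1976 0.1839] w 0.0598 F [ 0.4 -0.1 -1.2] shift [ 0.3354 -0.023   0.0032] turn [ 0.06  0.11 -1.17]
```

apply_moves([
  [[0.03, -0.02, 0], [0, 0, -1]],
  [[0.075, -0.023, 0.001], [0, 0, -1]],
  [[0.12, -0.023, 0.001], [0, 0, -1]],
  [[0.165, -0.023, 0.002], [0, 0, -1]],
  [[0.21, -0.023, 0.002], [0, 0, -1]],
])

```text
time_s: 11.15
position: [0.5858, 0.0672, 0.2018]
tool_rot: [[0.784, -0.004, 0.621], [-0.621, 0.001, 0.784], [-0.004, -1.0, -0.001]]
ft_force: [0.0, 0.5, 0.9]
grip_width: 0.0595
```

apply_moves([
  [[0.04, 0, 0], [0, 0, 0]],
  [[0.08, 0, 0], [0, 0, 0]],
  [[0.12, 0, 0], [0, 0, 0]],
  [[0.13, 0, 0], [0, 0, 0]],
  [[0.13, 0, 0], [0, 0, 0]],
])

```text
time_s: 11.78
position: [0.6876, -0.0141, 0.2003]
tool_rot: [[0.783, -0.006, 0.622], [-0.622, 0.001, 0.783], [-0.005, -1.0, -0.002]]
ft_force: [-0.2, 0.5, -0.4]
grip_width: 0.0596
```

```bash
python3 - <<'E'
from h import *
s=robot.state();print(s['time_s'],toframe(PL,*s['position'][:2]),s['position'])
k=cam('wrist',s); save('wrist','w11.png')
for n,(a,b,z) in dict(railL=(.075,-.095,.008),railR=(.075,.095,.008),topL=(.075,-.095,.024),topR=(.075,.095,.024),mid=(.075,0,.024)).items():
    print(n,proj(k,[*inframe(PL,a,b),z]).round(1))
E
```

```text
11.775 (np.float64(0.14680929066892265), np.float64(-0.002152460145535398)) [ 0.68764274 -0.01406735  0.20029628]
railL [[185.5 122.9]]
railR [[372.5 122.7]]
topL [[180.5 122.5]]
topR [[377.8 122.4]]
mid [[279.1 122.5]]
```

View pics/w11.png

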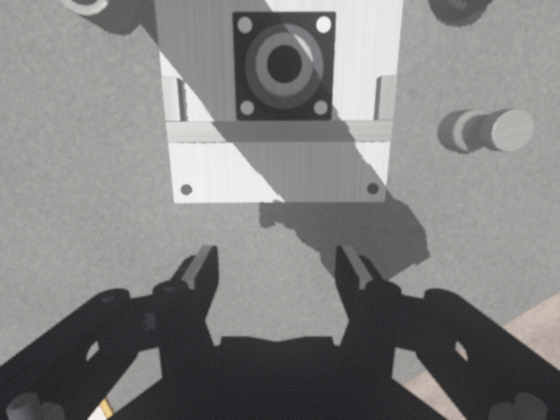

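```bash
python3 - <<'E'
from h import *
im=cv2.imread('pics/w11.png')
cv2.imwrite('pics/w11c.png',cv2.resize(im[85:150,210:310] if 0 else im[90:150,155:400],(800,196*2),interpolation=cv2.INTER_NEAREST))
g=im.max(2)
for c in(215,225,238,245,262,285,305,322,330,345,360): print(c,g[112:128,c])
E
```

```text
215 [139 140 141 142 142 141 140 146 140 131 121 119 119 120 138 166]
225 [139 141 139 140 138 138 140 142 135 127 120 119 118 115 118 116]
238 [ 62  61  61  66  65  63  66  81  99 114 118 116 113 116 113 117]
245 [144 131 108  77  62  58  64  63  80 102 113 117 113 113 115 116]
262 [ 57  55  55  55  56  58  54  66  79 100 112 113 114 112 113 111]
285 [ 49  52  56  53  49  54  55  61  79 102 110 109 109 109 109 114]
305 [ 55  55  58  52  55  55  56  66  81 101 109 113 111 114 112 112]
322 [145 127  98  71  59  58  63  67  84 106 112 113 115 115 115 117]
330 [ 72  70  68  68  69  73  80  93 109 116 113 114 115 116 117 116]
345 [233 233 233 233 233 233 232 226 202 175 154 137 125 120 116 114]
360 [231 230 231 231 233 232 231 223 208 197 199 198 199 197 194 193]
```

View pics/w11c.png

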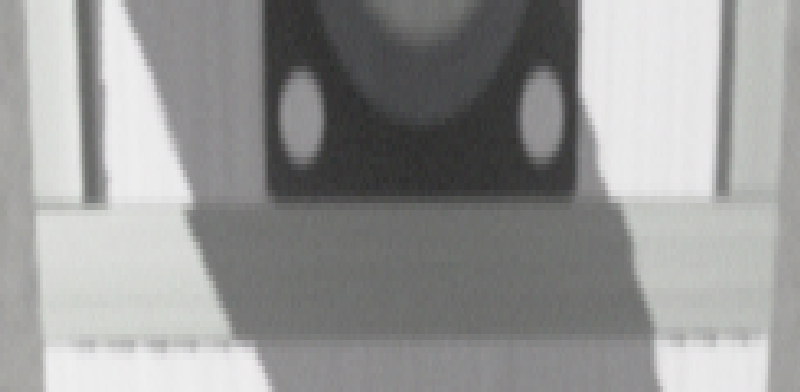

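From above, the mount's edge runs level at row 120 to 121 and meets the rail line, with no plate showing between. It sits midway between the cheeks, so I'll hand in.

```bash
python3 -c "
from rig import robot
print(robot.job_done())"
```

```text
the job is handed in; nothing more can be done
None
```

I tipped the larger mount over with the spread fingertips, so it lies flat with its hub up. I then pushed it square against the stop rail, backed the arm clear and handed the job in at about 12 s. The hand-in gives no verdict.

- **At the rail:** the final push stopped hard at about 29 N. The wrist view from above shows the mount level along the rail, with no plate visible between them and roughly midway between the cheeks.
- **Position:** the fit puts the mount's centre at plate (+30, +3) mm, and flush should be x = 30.
- **Angle:** the fits disagreed slightly, at -0.1° from the scene camera and -2.3° from the side camera, both inside the 3.4° limit. The wrist view looks parallel.
- **Stop point:** the tool stopped at plate x = -28 mm instead of the expected -26 mm, which is within calibration error.
- **Upward force:** the wrist read about 17 N upward at the stop. I took this for friction and did not look into it.
- **Bystanders:** the sleeve and jar showed up within a few pixels of their starting places in both cameras, and so did the plug in the scene camera. The side camera missed the plug at the start, so that view gave no comparison for it.

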